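# Part the stuck crucibles and load the trivet

### The arm

A 7-joint arm with a two-finger parallel gripper is mounted at the origin on a cart in front of the work surface, level with it; the furniture and walls round the work are solid. World frame = base frame: x ahead of the robot, y to its left, z up, the work surface at z = 0. Lengths are in m, angles in rad, forces in N, time in s.
With the tool pointing down it reaches from about 0.35 to 0.9 m from the base axis. Payload 8.1 kg.
Tool frame: the origin (TCP) lies between the finger pads; the fingertips stand env.tcp_to_tips ahead of it and the grasp point (between the pads) lies 5 mm behind it (env.tcp_to_tips is the distance from the TCP to the fingertips, in m); z points along the fingers, y is the line along which they close (so a half turn about z gives the same grasp; the last joint's range is limited). The gripper opens to 85 mm and grips with 20 to 120 N. Pads are 22 mm wide; open, the fingers measure 114 mm over their backs; the gripper's body (76 mm by 85 mm) begins 54 mm behind the grasp point. The pads swing forward as they close: fully open they stand 13 mm farther back than shut.
Start: joints at [1.196, 0.434, 0.025, 1.573, -0.012, 1.134, -0.075], TCP at [0.168, -0.602, 0.245] pointing down, gripper open.
Joint ranges: [-2.62, 2.62], [-0.44, 2.09], [-1.27, 1.32], [0.08, 2.57], [-1.32, 4.46], [0.12, 2], [-2.74, 2.74]. Speed limits (rad/s): [2.22, 2.22, 3.01, 3.01, 3.14, 3.14, 3.14].

### API

Orientations are given as a unit quaternion [x, y, z, w].
In Python, from station import env, viewer gives the robot as it stands.
- The arm moves only by the tool arm_command, never from a script. Its argument "rows" is a list of rows, each a list of 7 numbers: the opening, from 0 (shut) to 1 (fully open), then the shift along the tool's x, y, z in m, then the turn, a rotation vector about the tool's x, y, z in degrees. A call has exactly 5 rows; each row shifts and turns the commanded pose from where the row before left it, along the tool's axes as they then stand; what a row does not reach is not made up. A row lasts 1/10 s, in which the tool goes at most 50 mm and 8.59 degrees, less where a joint would pass 70% of its speed; a pose out of reach is approached as far as the arm can. A call with a gripper value outside its range is refused whole. The fingers move at their own pace and stop on an object; the grip force is fixed at half the most. Time passes only in rows, so rows that do not move let the fingers close, or fill a call up. It gives the time, the measured TCP pose, the force, the opening and the grip force at its end, in the units of the state.
- env.observe(): the state, without advancing time (a new reading comes with each control period).
- viewer.get_image(name): name is "side" or "top"; returns the picture (400x640x3 uint8, blue, green, red); there is no depth.
- viewer.get_calibration(name): a dict with "mtx" (3x3 intrinsics, pixels), "rvec" (rotation vector, rad) and "tvec" (3), from world to camera coordinates, as OpenCV has them. Camera axes: x right, y down, z forward; pixel columns grow to the right and rows downward; lengths in m; the calibration is good to about 2 mm. A picture is of the moment at which its call begins. get_calibration takes no time and is no camera call.
- env.sign_off(): hands the job in; it is judged then, once.
The state is a dict: "t": time; "q": joint angles; "qvel": joint speeds; "effort": joint torques, N m; "tool_pos": TCP position; "ee_rot": TCP orientation; "wrist_force": force on the tool from outside, world axes, zero at the start; "moment": the same for the moment, N m; "finger_gap": finger opening in m; "grasp_force": force on a finger pad.
Only numpy, scipy, OpenCV 4.12 (cv2) and the standard library are available. Lean on these libraries where they do the work, as an engineer would, in place of code of your own. Each camera call takes 0.05 s, during which the arm holds its last target. There are 200 camera calls.

### The job

Two clay crucibles stand mouth down on the bench, the bigger stuck over the smaller. Lift the outer one straight off so that the inner one stays standing on the bench where it is, and set the outer one down, without dropping it, mouth down in the middle of the mesh trivet, ready for the kiln. Leave the other crucible, which stands alone, where it is.

Things in the scene. Friction and masses are not known exactly. Their poses are not given: they have to be found in the camera images.
- outer_crucible: Outer cup of the nested pair: straight-sided terracotta, mouth down, 60 mm diameter, 42 mm tall, 4.5 mm wall, closed top, 0.22 kg. Origin: centre of its lower rim plane, z up. It rests on the inner one: rim 21 mm, top 63 mm above the bench. It clings by 1 to 2 N of friction, less than the inner one's weight, over the first 30 mm; it parts when only its wall is gripped and drawn straight up.
- inner_crucible: Inner cup of the pair, same terracotta, mouth down on the bench: 46 mm body, 58 mm tall, 2.5 mm play to the outer one; a flange 66 mm across, 18 mm high round its foot is all that shows, 3 mm below the outer rim. Fingers reaching down to the flange would grip it and carry both. 0.3 to 0.4 kg. Origin: centre of the underside, z up.
- lone_crucible: A terracotta cup just like the outer one (60 mm diameter, 42 mm tall) standing alone mouth down directly on the bench: no flange below it, top only 42 mm high. Not to be moved. Origin: centre of the lower rim plane, z up.
- mesh_trivet: Square steel wire mesh trivet, 92 x 92 mm, its mesh top 12 mm above the bench, loose, 0.15 kg. Origin: centre of the underside, on the bench, z up, x and y along its sides.
Not all that is in view belongs to the job. What is shaped like the inner_crucible but blue is not meant.

How it is judged:
By the outcome, as a careful person would: the job done as asked, in the order asked, and still so for the second after the job is handed in, with the robot touching nothing.
It also fails if it takes over 35 s, if anything falls off the work surface, if the arm or the gripper's body presses on something with over 40 N, if the wrist force passes 120 N, or if a joint passes its speed limit or range.

## Working session

There is one attempt and no reset: what is moved stays moved. The work goes in short steps, Python scripts to look and compute and a tool call to move; the robot and the scene stay as the last step left them, time stands still between calls to the robot, and variables do not carry over. Pictures are saved under pics/ and viewed, at most 10 in all, crops included, and the job is handed in when it is done.

Besides the shell and the picture viewer there is one more tool, called after ">>>" in YAML: its name, and indented under it one key for each argument. arm_command: Moves the arm, as the interface text tells. Its arguments: {"type":"object","properties":{"rows":{"type":"array"}},"required":["rows"]}

```bash
mkdir -p pics; python3 - <<'E'
from station import env, viewer
import cv2
for n in("top","side"):
    im=viewer.get_image(n); cv2.imwrite(f"pics/{n}0.png",im)
    c=viewer.get_calibration(n); print(n,{k:c[k].tolist() if hasattr(c[k],'tolist') else c[k] for k in c})
s=env.observe(); print(s['t'],s['tool_pos'],s['ee_rot'],s['finger_gap'],env.tcp_to_tips)
E
```

```text
top {'mtx': [[431.5707703798761, 0.0, 323.35694057075614], [0.0, 431.5707703798761, 194.011061218151], [0.0, 0.0, 1.0]], 'rvec': [2.2055031530194755, -2.1507492002392787, 0.11931938303342768], 'tvec': [-0.09271682160674072, 0.5364709344775476, 1.0613366883952453]}
side {'mtx': [[431.1568949843985, 0.0, 321.0949525620284], [0.0, 431.1568949843985, 200.50145497946792], [0.0, 0.0, 1.0]], 'rvec': [0.4675823936421232, -2.4831194280350304, 1.5171298367810415], 'tvec': [0.48805777465901695, 0.1758319015784208, 0.6853460345511604]}
0.1 [ 0.16762031 -0.60164768  0.24459368] [ 9.90787946e-01  1.35420553e-01 -1.52135434e-04 -7.05384671e-04] 0.08560461901289865 0.014
```

View pics/top0.png

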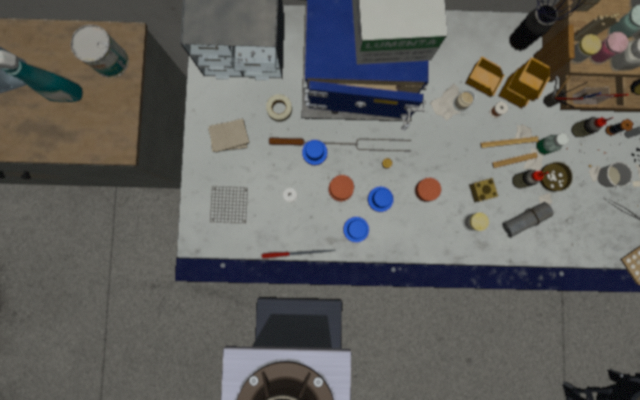

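View pics/side0.png

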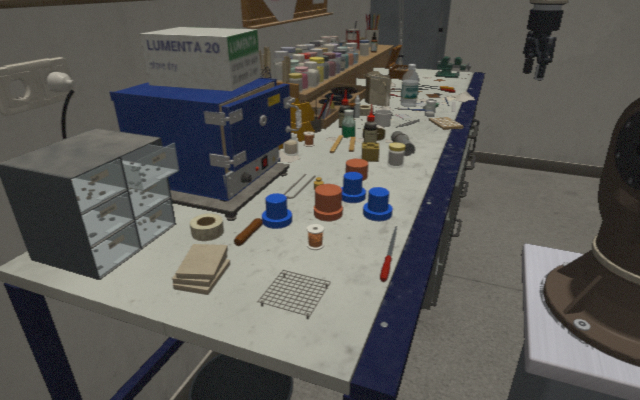

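The top view shows the nested pair (red) at about (341,188), the lone cup at (429,189), blue decoys at (315,152), (380,199) and (356,229), and the trivet at (229,204). The side view confirms it: the cup at (328,202) has a flange below it, and the one at (357,170) has none.

```bash
cat > h.py <<'E'
import cv2, numpy as np
from station import env, viewer
def ray(n,uv):
    c=viewer.get_calibration(n);R=cv2.Rodrigues(np.array(c['rvec'],float))[0];t=np.array(c['tvec'],float).ravel()
    p=cv2.undistortPoints(np.array([[uv]],float),np.array(c['mtx'],float),None)[0,0]
    return -R.T@t, R.T@np.array([p[0],p[1],1.])
def plane(n,uv,z):
    o,d=ray(n,uv); return (o+d*(z-o[2])/d[2]).round(4)
def cross(a,ua,b,ub):
    o,d=ray(a,ua);p,e=ray(b,ub)
    s=np.linalg.lstsq(np.c_[d,-e],p-o,rcond=None)[0]
    x,y=o+d*s[0],p+e*s[1]; return ((x+y)/2).round(4),round(np.linalg.norm(x-y),4)
def blobs(im,col,amin=60):
    h=cv2.cvtColor(im,cv2.COLOR_BGR2HSV)
    m=cv2.inRange(h,(100,150,90),(125,255,255)) if col=='blue' else cv2.inRange(h,(3,110,60),(14,255,255))
    cs=cv2.findContours(m,cv2.RETR_EXTERNAL,cv2.CHAIN_APPROX_NONE)[0]
    return [c for c in cs if cv2.contourArea(c)>amin]
E
python3 - <<'E'
from h import *
for n in("top","side"):
    im=cv2.imread(f"pics/{n}0.png"); print(n,'cam',ray(n,(320,200))[0].round(3))
    for col in("red","blue"):
        for c in blobs(im,col):
            x,y,w,h=cv2.boundingRect(c)
            if w>60: continue
            m=cv2.moments(c);g=(m['m10']/m['m00'],m['m01']/m['m00'])
            print(col,(x,y,w,h),np.round(g,1),'area',m['m00'],*( (plane(n,g,z)[:2] for z in(0.009,.021,.035)) if n=="top" else ()))
a=cv2.resize(cv2.imread("pics/top0.png")[130:250,200:350],None,fx=4,fy=4,interpolation=2)
b=cv2.resize(cv2.imread("pics/side0.png")[155:325,240:400],None,fx=4,fy=4,interpolation=2)[:600]
b=cv2.resize(cv2.imread("pics/side0.png")[175:325,250:370],None,fx=4,fy=4,interpolation=2)
cv2.imwrite("pics/a.png",a);cv2.imwrite("pics/b.png",b)
E
```

```text
top cam [ 0.434 -0.066  1.109]
red (416, 178, 25, 23) [427.9 189.2] area 406.0 [ 0.5598 -0.3481] [ 0.5584 -0.3451] [ 0.5568 -0.3415]
red (329, 175, 25, 26) [340.9 187.6] area 449.0 [ 0.558  -0.1241] [ 0.5567 -0.1235] [ 0.5551 -0.1227]
red (531, 170, 18, 11) [538.5 175.1] area 106.0 [ 0.6038 -0.6355] [ 0.602  -0.6293] [ 0.5998 -0.6221]
red (270, 138, 33, 7) [285.9 141. ] area 134.0 [0.6757 0.0209] [0.673 0.02 ] [0.67   0.0189]
red (621, 120, 12, 11) [626.5 124.7] area 80.0 [ 0.7438 -0.8715] [ 0.7404 -0.8627] [ 0.7365 -0.8525]
blue (344, 218, 24, 24) [355.6 229.2] area 423.5 [ 0.4526 -0.1637] [ 0.4524 -0.1626] [ 0.4522 -0.1614]
blue (368, 187, 25, 24) [380.1 198.8] area 421.5 [ 0.5318 -0.2251] [ 0.5308 -0.2234] [ 0.5295 -0.2214]
blue (303, 141, 24, 24) [314.3 152. ] area 417.5 [ 0.6488 -0.0535] [ 0.6465 -0.0536] [ 0.6437 -0.0538]
side cam [0.261 0.671 0.47 ]
red (380, 255, 11, 25) [385.5 267.8] area 105.5
red (309, 233, 13, 14) [314.9 239.2] area 129.0
red (235, 219, 27, 23) [248.8 229.4] area 172.5
red (314, 184, 29, 37) [327.8 201.9] area 840.0
red (346, 159, 22, 21) [357.5 165.7] area 243.5
blue (262, 210, 30, 13) [276.6 217.6] area 121.5
blue (364, 203, 28, 13) [377.5 210.5] area 111.0
blue (266, 194, 20, 10) [275.6 198.5] area 139.5
blue (369, 188, 20, 9) [378.4 192. ] area 123.0
blue (342, 188, 23, 10) [354.2 194.1] area 74.0
blue (344, 172, 18, 9) [352.7 175.8] area 103.5
```

View pics/a.png

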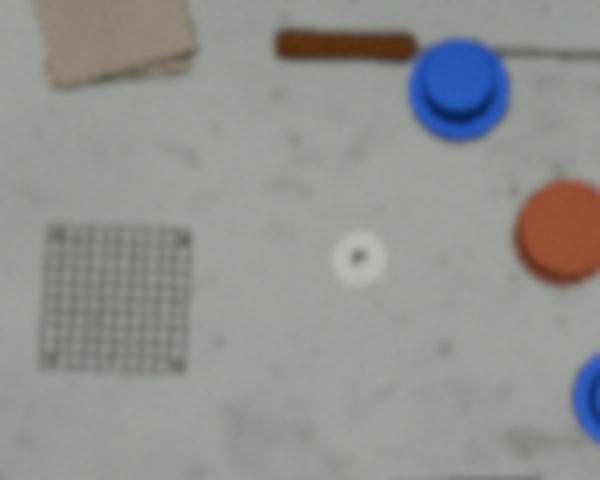

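View pics/b.png

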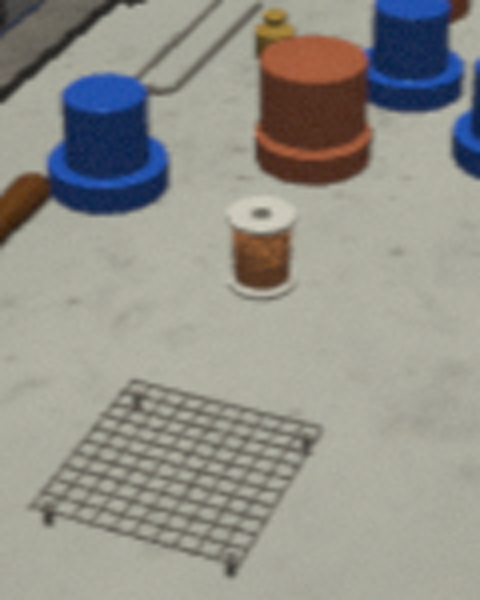

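The crops show the trivet with corners at crop (48,226), (191,230), (184,373) and (40,368), and at (136,380), (322,428), (236,567) and (33,505) in the side crop. The pair's cap centre is at side crop (314,60) and top (341,187).

```bash
python3 - <<'E'
from h import *
T=[(48,226),(191,230),(184,373),(40,368)];S=[(136,380),(322,428),(236,567),(33,505)]
f=lambda p,o:((p[0]+.5)/4-.5+o[0],(p[1]+.5)/4-.5+o[1])
P=np.array([plane("top",f(p,(200,130)),.012) for p in T]);Q=np.array([plane("side",f(p,(250,175)),.012) for p in S])
for M in(P,Q):
    print(M.mean(0).round(4),[np.linalg.norm(M[i]-M[i-1]).round(4) for i in range(4)],np.degrees(np.arctan2(M[1,1]-M[0,1],M[1,0]-M[0,0])),np.degrees(np.arctan2(M[3,1]-M[0,1],M[3,0]-M[0,0])))
t=(341,187.2);s=f((314,60),(250,175))
print('cap',plane("top",t,.063),plane("side",s,.063),cross("top",t,"side",s))
print('spool',cross("top",f((358,258),(200,130)),"side",f((262,214),(250,175))))
s=env.observe();from scipy.spatial.transform import Rotation as R
print(R.from_quat(s['ee_rot']).as_matrix().round(3))
cap=plane("top",t,.063)
for n,b in(('L',(.5584,-.3451)),('b1',(.4525,-.163)),('b2',(.531,-.224)),('b3',(.647,-.0536))):
    d=np.array(b)-cap[:2];print(n,np.linalg.norm(d).round(3),np.degrees(np.arctan2(d[1],d[0])).round(0))
E
```

```text
[0.5074 0.1607 0.012 ] [np.float64(0.0904), np.float64(0.091), np.float64(0.0911), np.float64(0.091)] -90.12592458738627 179.6197238614774
[0.5072 0.1605 0.012 ] [np.float64(0.0904), np.float64(0.0886), np.float64(0.0917), np.float64(0.0896)] 178.7068611586786 88.79595181830872
cap [ 0.5529 -0.1214  0.063 ] [ 0.5551 -0.1214  0.063 ] (array([ 0.5539, -0.1211,  0.0632]), np.float64(0.002))
spool (array([0.5345, 0.0059, 0.041 ]), np.float64(0.0006))
[[ 0.963  0.268 -0.   ]
 [ 0.268 -0.963  0.001]
 [-0.    -0.001 -1.   ]]
L 0.224 -89.0
b1 0.109 -157.0
b2 0.105 -102.0
b3 0.116 36.0
```

>>> arm_command:
  rows:
    - [1,0.036,-0.0257,0,0,0,0]
    - [1,0.036,-0.0257,0,0,0,0]
    - [1,0.036,-0.0257,0,0,0,0]
    - [1,0.036,-0.0257,0,0,0,0]
    - [1,0.036,-0.0257,0,0,0,0]

```text
t: 0.6
tool_pos: [0.3074, -0.4283, 0.2451]
ee_rot: [0.991, 0.135, -0.0, -0.0]
wrist_force: [0.4, -0.4, -0.0]
finger_gap: 0.0851
grasp_force: 0.0
```

>>> arm_command:
  rows:
    - [1,0.036,-0.0257,0,0,0,0]
    - [1,0.036,-0.0257,0,0,0,0]
    - [1,0.036,-0.0257,0,0,0,0]
    - [1,0.036,-0.0257,0,0,0,0]
    - [1,0.036,-0.0257,0,0,0,0]

```text
t: 1.1
tool_pos: [0.4462, -0.2563, 0.2452]
ee_rot: [0.991, 0.135, -0.0, -0.0]
wrist_force: [0.9, -0.5, -0.4]
finger_gap: 0.0853
grasp_force: 0.0
```

>>> arm_command:
  rows:
    - [1,0,0,0,0,0,-6.9]
    - [1,0,0,0,0,0,-6.9]
    - [1,0,0,0,0,0,-6.9]
    - [1,0,0,0,0,0,-6.9]
    - [1,0,0,0,0,0,-6.9]

```text
t: 1.6
tool_pos: [0.4453, -0.2577, 0.245]
ee_rot: [0.905, 0.425, -0.0, -0.0]
wrist_force: [0.0, -0.7, 0.0]
finger_gap: 0.0855
grasp_force: 0.0
```

>>> arm_command:
  rows:
    - [1,0.0348,-0.0007,0,0,0,0]
    - [1,0.0348,-0.0007,0.01,0,0,0]
    - [1,0.0348,-0.0007,0.03,0,0,0]
    - [1,0.035,-0.0007,0.03,0,0,0]
    - [1,0.035,-0.0008,0.03,0,0,0]

```text
t: 2.1
tool_pos: [0.5553, -0.1209, 0.1441]
ee_rot: [0.906, 0.423, 0.0, 0.0]
wrist_force: [0.1, -0.5, 0.3]
finger_gap: 0.0852
grasp_force: 0.0
```

>>> arm_command:
  rows:
    - [1,0,0,0.025,0,0,0]
    - [1,0,0,0.01,0,0,0]
    - [1,0,0,0,0,0,0]
    - [1,0,0,0,0,0,0]
    - [1,0,0,0,0,0,0]

```text
t: 2.6
tool_pos: [0.5553, -0.1229, 0.1117]
ee_rot: [0.906, 0.422, 0.001, 0.001]
wrist_force: [-0.2, -0.0, -0.8]
finger_gap: 0.0856
grasp_force: 0.0
```

```bash
python3 - <<'E'
from h import *
s=env.observe();print(s['tool_pos'],s['ee_rot'])
a=viewer.get_image("side");cv2.imwrite("pics/c.png",cv2.resize(a[110:260,230:430],None,fx=4,fy=4,interpolation=2))
E
```

```text
[ 0.55530235 -0.12286685  0.11174585] [9.06376767e-01 4.22468853e-01 7.73057646e-04 7.91424906e-04]
```

View pics/c.png

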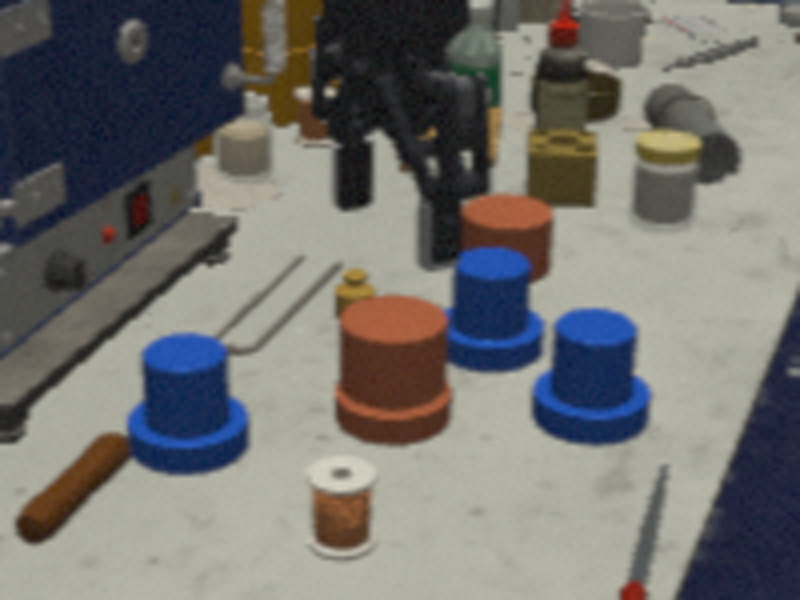

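The fingers straddle the pair, with open tips at crop (352,205) and (440,265) and the cup cap at (394,318). The blue cups are clear of them, so I'm going down.

>>> arm_command:
  rows:
    - [1,0.0004,-0.002,0.02,0,0,0]
    - [1,0,0,0.02,0,0,0]
    - [1,0,0,0.02,0,0,0]
    - [1,0,0,0.01,0,0,0]
    - [1,0,0,0,0,0,0]

```text
t: 3.15
tool_pos: [0.553, -0.1205, 0.0398]
ee_rot: [0.906, 0.423, -0.001, -0.0]
wrist_force: [0.2, -0.1, 0.0]
finger_gap: 0.0854
grasp_force: 0.0
```

>>> arm_command:
  rows:
    - [0.85,0,0,0,0,0,0]
    - [0.85,0,0,0,0,0,0]
    - [0.85,0,0,0,0,0,0]
    - [0.8,0,0,0,0,0,0]
    - [0.8,0,0,0,0,0,0]

```text
t: 3.65
tool_pos: [0.5537, -0.1203, 0.0406]
ee_rot: [0.906, 0.423, 0.0, 0.0]
wrist_force: [-0.3, 0.1, 0.1]
finger_gap: 0.0684
grasp_force: 0.0
```

```bash
python3 - <<'E'
from h import *
a=viewer.get_image("side");cv2.imwrite("pics/d.png",cv2.resize(a[150:230,280:380],None,fx=7,fy=7,interpolation=2))
E
```

```text
(no output)
```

View pics/d.png

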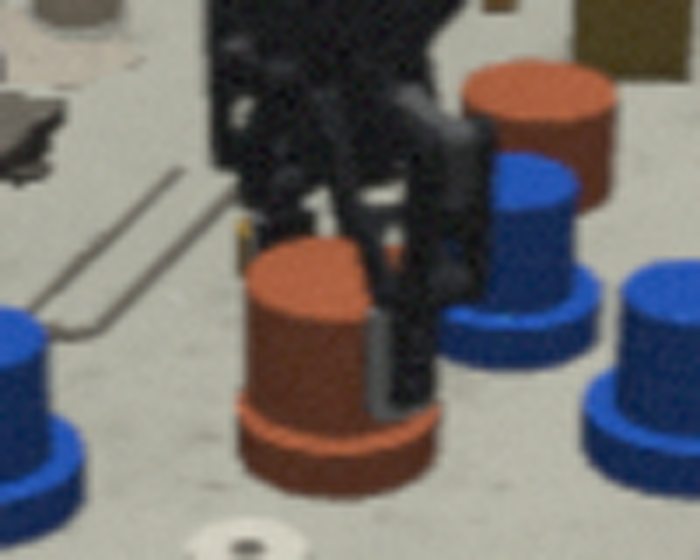

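The right finger's tip, at crop (400,415), looks close to the flange top, so I'll raise 5 mm for margin before closing.

>>> arm_command:
  rows:
    - [0.8,0,0,-0.005,0,0,0]
    - [0.6,0,0,0,0,0,0]
    - [0.6,0,0,0,0,0,0]
    - [0.6,0,0,0,0,0,0]
    - [0.6,0,0,0,0,0,0]

```text
t: 4.2
tool_pos: [0.5549, -0.1208, 0.0468]
ee_rot: [0.906, 0.423, 0.001, 0.001]
wrist_force: [-0.6, -1.5, 10.7]
finger_gap: 0.0574
grasp_force: 63.4
```

>>> arm_command:
  rows:
    - [0.5,0,0,0,0,0,0]
    - [0.5,0,0,0,0,0,0]
    - [0.5,0,0,0,0,0,0]
    - [0.5,0,0,0,0,0,0]
    - [0.5,0,0,0,0,0,0]

```text
t: 4.7
tool_pos: [0.5549, -0.1208, 0.0468]
ee_rot: [0.906, 0.423, 0.001, 0.001]
wrist_force: [-0.3, -1.6, 10.6]
finger_gap: 0.0573
grasp_force: 63.4
```

>>> arm_command:
  rows:
    - [0.5,0,0,-0.004,0,0,0]
    - [0.5,0,0,-0.004,0,0,0]
    - [0.5,0,0,-0.004,0,0,0]
    - [0.5,0,0,-0.004,0,0,0]
    - [0.5,0,0,-0.004,0,0,0]

```text
t: 5.2
tool_pos: [0.5533, -0.1202, 0.0655]
ee_rot: [0.906, 0.423, -0.0, -0.0]
wrist_force: [0.3, -0.0, -3.5]
finger_gap: 0.0576
grasp_force: 65.0
```

```bash
python3 - <<'E'
from h import *
a=viewer.get_image("side");cv2.imwrite("pics/e.png",cv2.resize(a[150:230,280:380],None,fx=7,fy=7,interpolation=2))
E
```

```text
(no output)
```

View pics/e.png

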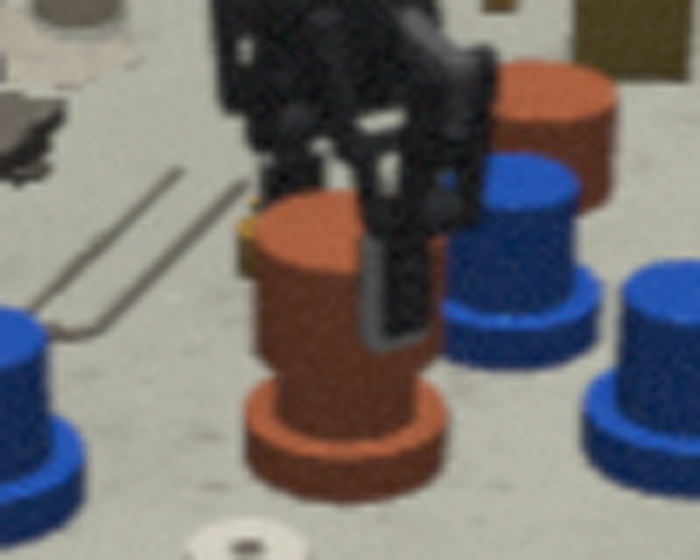

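The outer cup is coming off: the inner body shows beneath it at crop (345,400), and its flange is still on the bench. I'll keep going straight up.

>>> arm_command:
  rows:
    - [0.5,0,0,-0.005,0,0,0]
    - [0.5,0,0,-0.005,0,0,0]
    - [0.5,0,0,-0.005,0,0,0]
    - [0.5,0,0,-0.005,0,0,0]
    - [0.5,0,0,-0.007,0,0,0]

```text
t: 5.75
tool_pos: [0.5532, -0.1202, 0.0927]
ee_rot: [0.906, 0.423, -0.0, -0.0]
wrist_force: [0.2, -0.1, -2.1]
finger_gap: 0.0577
grasp_force: 65.3
```

>>> arm_command:
  rows:
    - [0.5,0,0,-0.01,0,0,0]
    - [0.5,0,0,-0.015,0,0,0]
    - [0.5,0,0,-0.015,0,0,0]
    - [0.5,0,0,-0.015,0,0,0]
    - [0.5,0,0,0,0,0,0]

```text
t: 6.25
tool_pos: [0.5548, -0.1203, 0.1498]
ee_rot: [0.906, 0.423, 0.002, 0.001]
wrist_force: [-0.1, -0.4, -2.4]
finger_gap: 0.0573
grasp_force: 65.4
```

```bash
python3 - <<'E'
from h import *
for n in("side","top"):
    cv2.imwrite(f"pics/{n}f.png",viewer.get_image(n))
a=cv2.imread("pics/sidef.png")
cv2.imwrite("pics/f.png",cv2.resize(a[120:230,270:390],None,fx=5,fy=5,interpolation=2))
E
```

```text
(no output)
```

View pics/f.png

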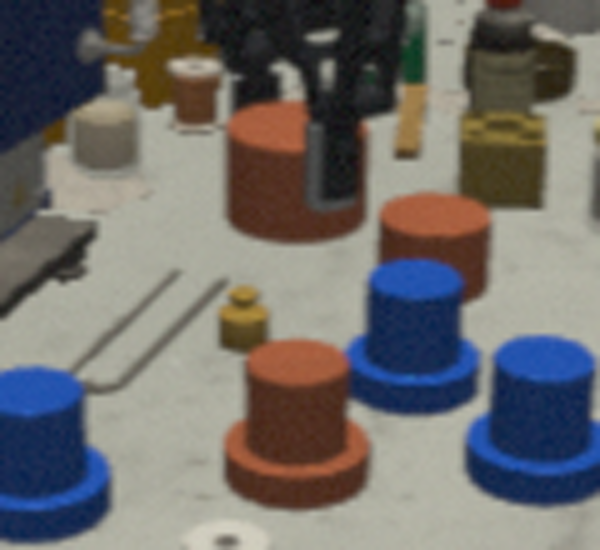

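```bash
python3 - <<'E'
from h import *
c=plane("side",(329.0,145.0),.166);print(c)
a=cv2.imread("pics/topf.png")
t=env.observe();print(t['tool_pos'])
X=np.array([[.642,.767],[.767,-.642]])
print('off tool',X@(c[:2]-t['tool_pos'][:2]),'move tool for tcp-centred',X@(np.array([.5073,.1606])-t['tool_pos'][:2]),'for cup',X@(np.array([.5073,.1606])-c[:2]))
E
```

```text
[ 0.5533 -0.1199  0.166 ]
[ 0.55352036 -0.12033824  0.14754418]
off tool [ 0.00019465 -0.00045037] move tool for tcp-centred [ 0.18580615 -0.21581337] for cup [ 0.1856115 -0.215363 ]
```

The outer cup is centred in the grip and the inner one is standing alone at crop (297,420), so I'm moving to the trivet.

>>> arm_command:
  rows:
    - [0.5,0.0186,-0.0216,0,0,0,0]
    - [0.5,0.0186,-0.0216,0,0,0,0]
    - [0.5,0.0186,-0.0216,0,0,0,0]
    - [0.5,0.0186,-0.0216,0,0,0,0]
    - [0.5,0.0186,-0.0216,0,0,0,0]

```text
t: 6.85
tool_pos: [0.5295, 0.0213, 0.1464]
ee_rot: [0.906, 0.423, -0.001, -0.0]
wrist_force: [0.6, 0.1, -2.1]
finger_gap: 0.057
grasp_force: 65.3
```

>>> arm_command:
  rows:
    - [0.5,0.0186,-0.0216,0,0,0,0]
    - [0.5,0.0186,-0.0216,0,0,0,0]
    - [0.5,0.0186,-0.0216,0,0,0,0]
    - [0.5,0.0186,-0.0216,0,0,0,0]
    - [0.5,0.0186,-0.0216,0,0,0,0]

```text
t: 7.35
tool_pos: [0.5064, 0.1618, 0.1464]
ee_rot: [0.906, 0.423, -0.001, -0.0]
wrist_force: [-0.3, 0.4, -2.3]
finger_gap: 0.0573
grasp_force: 65.3
```

>>> arm_command:
  rows:
    - [0.5,0,0,0.02,0,0,0]
    - [0.5,0,0,0.02,0,0,0]
    - [0.5,0,0,0.02,0,0,0]
    - [0.5,0,0,0.015,0,0,0]
    - [0.5,0,0,0,0,0,0]

```text
t: 7.85
tool_pos: [0.5053, 0.1602, 0.0697]
ee_rot: [0.906, 0.423, -0.003, -0.0]
wrist_force: [-0.3, -0.1, -2.4]
finger_gap: 0.0575
grasp_force: 65.2
```

```bash
python3 - <<'E'
from h import *
s=env.observe();print(s['tool_pos'],s['ee_rot'])
a=viewer.get_image("side");cv2.imwrite("pics/g.png",cv2.resize(a[200:320,240:360],None,fx=5,fy=5,interpolation=2))
X=np.array([[.642,.767],[.767,-.642]])
print(X@(np.array([.5073,.1606])-s['tool_pos'][:2]))
E
```

```text
[0.50527724 0.16021541 0.06970427] [ 9.05999870e-01  4.23270038e-01 -2.58059020e-03 -2.25058471e-04]
[0.0015936  0.00130455]
```

View pics/g.png

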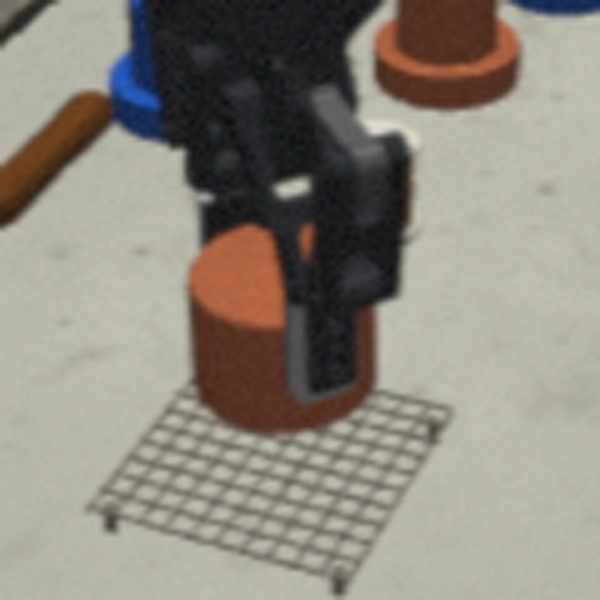

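The cup is above the trivet, rim about 30 mm over the mesh at crop (283,425). I'm correcting 2 mm and lowering.

>>> arm_command:
  rows:
    - [0.5,0.0016,0.0013,0.006,0,0,0]
    - [0.5,0,0,0.008,0,0,0]
    - [0.5,0,0,0.008,0,0,0]
    - [0.5,0,0,0.004,0,0,0]
    - [0.5,0,0,0,0,0,0]

```text
t: 8.4
tool_pos: [0.5088, 0.1612, 0.0456]
ee_rot: [0.906, 0.423, -0.001, -0.0]
wrist_force: [-0.9, -0.2, -2.1]
finger_gap: 0.0568
grasp_force: 65.2
```

>>> arm_command:
  rows:
    - [0.5,0,0,0.002,0,0,0]
    - [0.5,0,0,0.001,0,0,0]
    - [0.5,0,0,0.001,0,0,0]
    - [0.5,0,0,0,0,0,0]
    - [0.5,0,0,0,0,0,0]

```text
t: 8.9
tool_pos: [0.5093, 0.1614, 0.0424]
ee_rot: [0.906, 0.423, 0.0, 0.0]
wrist_force: [0.1, -0.5, -2.2]
finger_gap: 0.0573
grasp_force: 65.2
```

>>> arm_command:
  rows:
    - [0.5,-0.001,-0.0005,0.001,0,0,0]
    - [0.5,0,0,0.001,0,0,0]
    - [0.5,0,0,0.001,0,0,0]
    - [0.5,0,0,0,0,0,0]
    - [0.5,0,0,0,0,0,0]

```text
t: 9.4
tool_pos: [0.5082, 0.161, 0.0392]
ee_rot: [0.906, 0.423, -0.0, 0.0]
wrist_force: [0.2, 0.3, -2.1]
finger_gap: 0.0571
grasp_force: 65.2
```

>>> arm_command:
  rows:
    - [0.5,0,0,0.001,0,0,0]
    - [0.5,0,0,0,0,0,0]
    - [0.5,0,0,0,0,0,0]
    - [0.5,0,0,0,0,0,0]
    - [0.5,0,0,0,0,0,0]

```text
t: 9.9
tool_pos: [0.5083, 0.161, 0.0383]
ee_rot: [0.906, 0.423, 0.0, 0.0]
wrist_force: [0.6, 0.2, -2.4]
finger_gap: 0.0573
grasp_force: 65.2
```

>>> arm_command:
  rows:
    - [0.5,-0.0005,0,0.001,0,0,0]
    - [0.5,0,0,0,0,0,0]
    - [0.5,0,0,0,0,0,0]
    - [0.5,0,0,0,0,0,0]
    - [0.5,0,0,0,0,0,0]

```text
t: 10.4
tool_pos: [0.5082, 0.1608, 0.0376]
ee_rot: [0.906, 0.423, 0.0, 0.0]
wrist_force: [-1.1, -0.3, 5.3]
finger_gap: 0.0573
grasp_force: 66.1
```

>>> arm_command:
  rows:
    - [0.5,0,0,0.001,0,0,0]
    - [0.5,0,0,0,0,0,0]
    - [0.5,0,0,0,0,0,0]
    - [0.5,0,0,0,0,0,0]
    - [0.5,0,0,0,0,0,0]

```text
t: 10.9
tool_pos: [0.5082, 0.1608, 0.0376]
ee_rot: [0.906, 0.423, 0.001, 0.0]
wrist_force: [-5.8, -1.9, 19.1]
finger_gap: 0.0574
grasp_force: 67.9
```

Contact made. I'll ease off 1 mm, open and retreat.

>>> arm_command:
  rows:
    - [0.5,0,0,-0.0012,0,0,0]
    - [0.5,0,0,0,0,0,0]
    - [0.8,0,0,0,0,0,0]
    - [0.85,0,0,0,0,0,0]
    - [0.85,0,0,0,0,0,0]

```text
t: 11.4
tool_pos: [0.5079, 0.1605, 0.0373]
ee_rot: [0.906, 0.423, -0.0, -0.0]
wrist_force: [0.3, -0.6, 0.3]
finger_gap: 0.0726
grasp_force: 0.0
```

>>> arm_command:
  rows:
    - [1,0,0,0,0,0,0]
    - [1,0,0,0,0,0,0]
    - [1,0,0,0,0,0,0]
    - [1,0,0,0,0,0,0]
    - [1,0,0,0,0,0,0]

```text
t: 11.9
tool_pos: [0.5079, 0.1606, 0.0375]
ee_rot: [0.906, 0.423, -0.0, 0.0]
wrist_force: [0.6, -0.1, 0.1]
finger_gap: 0.0853
grasp_force: 0.0
```

>>> arm_command:
  rows:
    - [1,0,0,-0.01,0,0,0]
    - [1,0,0,-0.02,0,0,0]
    - [1,0,0,-0.03,0,0,0]
    - [1,0,0,-0.03,0,0,0]
    - [1,0,0,-0.03,0,0,0]

```text
t: 12.4
tool_pos: [0.5077, 0.1606, 0.1594]
ee_rot: [0.906, 0.423, 0.0, -0.0]
wrist_force: [0.2, 0.8, 0.4]
finger_gap: 0.0858
grasp_force: 0.0
```

>>> arm_command:
  rows:
    - [1,0.02,-0.02,-0.02,0,0,0]
    - [1,0,0,0,0,0,0]
    - [1,0,0,0,0,0,0]
    - [1,0,0,0,0,0,0]
    - [1,0,0,0,0,0,0]

```text
t: 12.9
tool_pos: [0.5051, 0.1877, 0.1768]
ee_rot: [0.906, 0.423, -0.001, 0.0]
wrist_force: [-0.5, -0.3, -0.0]
finger_gap: 0.0854
grasp_force: 0.0
```

```bash
python3 - <<'E'
from h import *
a=viewer.get_image("side");cv2.imwrite("pics/h.png",cv2.resize(a[160:320,240:400],None,fx=3.75,fy=3.75,interpolation=2))
for c in blobs(a,"red",200):
    print(cv2.boundingRect(c))
E
```

```text
(277, 260, 36, 42)
(315, 188, 29, 33)
(346, 159, 22, 21)
```

View pics/h.png

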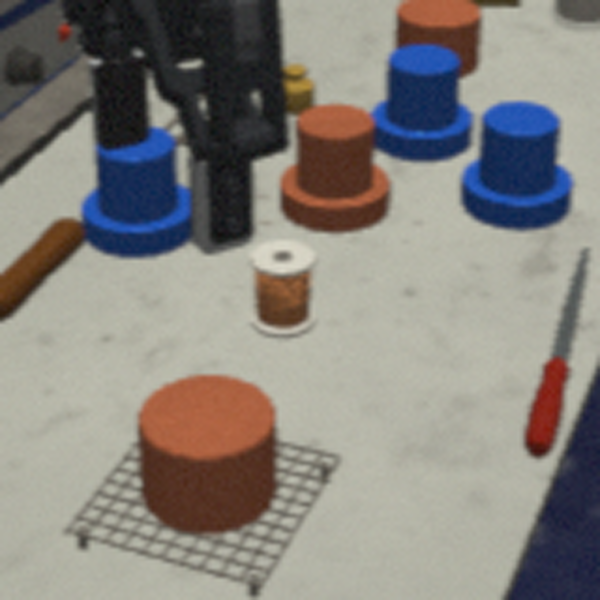

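```bash
python3 - <<'E'
from h import *
f=lambda x,y:((x+.5)/3.75-.5+240,(y+.5)/3.75-.5+160)
print('cap',plane("side",f(207,419),.054))
a,b,c=[plane("side",f(*p),.012) for p in((340,460),(259,582),(68,530))]
print('trivet',(a+c)/2)
E
```

```text
cap [0.5055 0.1628 0.054 ]
trivet [0.507   0.16115 0.012  ]
```

The cup is within about 2 mm of the trivet's centre and standing flat. The inner and lone cups are still in place, so I'm handing in.

```bash
python3 -c "
from station import env
print(env.sign_off())"
```

```text
the job is handed in; nothing more can be done
None
```

The outer crucible is off and stands mouth down on the trivet, about 2 mm from its middle; the inner one stayed standing (shifted about 1 mm as the fingers closed), the lone one was not touched, and the job was handed in at about 13 s.

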